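# Fold open the two-leaf cover of a sample case

## Task

Open the wooden sample case completely: first push its front leaf up and over until it lies flat on the rear leaf, with the rear leaf still down, then swing the folded pair up and back until it rests against its rear stop, the leaves still flat together. Leave the things around the case where they are.

Things in the scene. Friction and masses are not known exactly. Their poses are not given: they have to be found in the camera images.
- sample_case: Plywood sample case under a two-leaf wooden cover; does not move. 220 mm deep (its x), 190 mm wide (its y), walls 8 mm thick and 75 mm high, open top, floor 8 mm up, stones up to 30 mm above the table. Origin: centre of its underside; -x is its front (faces the robot's left, partly the robot), +x its rear; yaw varies.
- rear_leaf (a joint): Hinge angle (rad) of the cover's rear leaf, a board 120 x 190 x 6 mm, 0.2 kg, hinged along y at the case's rear edge. 0: flat on the rear of the case; grows as its front edge swings up and back; stops at 1.75, just past upright, against steel brackets. Stiff hinge (0.35 N m of friction): stays where it is left.
- front_leaf (a joint): Angle (rad) of the front leaf to the rear leaf: equal board, 0.13 kg, hinged to the rear leaf's front edge. 0: in one plane with it, overhanging the case's front wall by 20 mm; grows as its free edge swings up and over to the rear; 3.14: flat on the rear leaf (end stop). Starts at 0.05 to 0.35. Stiff hinge (0.12 N m of friction): stays where it is left.
- rear_hinge (a point): Middle of the rear leaf's hinge line, at the case's upper rear edge, 81 mm over the table. Hinge lines lie in the leaves' upper faces (as covered), so each leaf's 6 mm lie below them. Axes are those of the case.
- fold_hinge (a point): Middle of the hinge line between the two leaves, 120 mm from rear_hinge (10 mm in front of the case's middle when the rear leaf lies flat). It moves with the rear leaf.
- front_edge (a point): Middle of the front leaf's free edge, on its upper face (as covered), 120 mm from fold_hinge. It moves with the front leaf.
- lamp_bar (a point): Middle of the underside of a lamp bar fixed over the rear of the case on two posts: 50 mm (case x) by 256 mm (case y), 25 mm thick, its underside 310 mm over the table, its front edge 65 mm behind the case's middle. The 14 mm posts stand at case x = 128 mm, y = +-118 mm. It leaves no room for an upright hand behind the rising leaves: lean the hand towards the front of the case. It must not be pushed hard.
- mortar: Bystander: white porcelain mortar, bowl 96 mm across, 62 mm high, beside the case. Origin: centre of its underside.
- beaker: Bystander: glass beaker 72 mm across, 95 mm high, beside the case. Origin: centre of its underside.
- pestle: Bystander: white porcelain pestle, 130 mm long, 28 mm thick, lying along its x beside the front of the case. Origin: under its middle.
- scissors: Bystander: steel scissors, 165 mm long, 8 mm thick, lying along their x beside the front of the case, blades to +x. Origin: near the pivot.
- jar: Bystander: amber glass jar with black lid, 60 mm across, 110 mm high, behind the case. Origin: centre of its underside.
- pencil: Bystander: pencil, 168 mm long, 8 mm thick, in front of the case. Origin: under its middle.

How it is judged:
By the outcome, as a careful person would: the job done as asked, in the order asked, and still so for the second after the job is handed in, with the robot touching nothing.
It also fails if it takes over 67 s, if anything falls off the work surface, if the arm or the gripper's body presses on something with over 40 N, if the wrist force passes 120 N, or if a joint passes its speed limit or range.

## Robot

A 7-joint arm with a two-finger parallel gripper is mounted at the origin on the work surface. World frame = base frame: x ahead of the robot, y to its left, z up, the work surface at z = 0. Lengths are in m, angles in degrees, forces in N, time in s.
With the tool pointing down it reaches from about 0.35 to 0.775 m from the base axis. Payload 3.1 kg.
Tool frame: the origin (TCP) lies at the very end of the fingers, on their centre line; the grasp point (between the pads) lies 19 mm behind it (grip_depth is the distance from the TCP to the grasp point, in m); z points along the fingers, y is the direction in which the jaws open and shut (so a half turn about z gives the same grasp; the last joint's range is limited). The gripper opens to 85 mm and grips with 20 to 120 N. Pads are 22 mm wide; open, the fingers measure 114 mm over their backs; the gripper's body (76 mm by 85 mm) begins 54 mm behind the grasp point. The pads swing forward as they close: fully open they stand 13 mm farther back than shut.
Start: joints at [65.449, 17.813, 0.802, 86.603, -0.252, 75.585, -1.558], TCP at [0.208, -0.509, 0.231] pointing down, gripper open.
Joint ranges: [-154.91, 154.91], [-16.99, 109.72], [-72.82, 74.43], [7.12, 147.25], [-82.49, 262.49], [11.32, 116.49], [-174.64, 174.64]. Speed limits (degrees/s): [159.86, 159.86, 180, 180, 180, 180, 180].

## Interface

Orientations are given as [roll, pitch, yaw] about the fixed x, y, z axes, in that order (R = Rz(yaw) Ry(pitch) Rx(roll)).
In Python, from rig import * gives the robot as it stands. The module is installed in compiled form; this text tells all that it offers.
- The arm moves only by the tool play_rows, never from a script. Its argument "series" is a list of rows, each an object of numbers: "hand": the opening, from -1 (shut) to 1 (fully open), so that 0 is half open; "x", "y", "z": the shift along the tool's x, y, z in mm; "rx", "ry", "rz": the turn, a rotation vector about the tool's x, y, z in degrees. A call has 1 to 10 rows; each row shifts and turns the commanded pose from where the row before left it, along the tool's axes as they then stand; what a row does not reach is not made up. A row lasts 1/8 s, in which the tool goes at most 62.5 mm and 10.7 degrees, less where a joint would pass 70% of its speed; a pose out of reach is approached as far as the arm can. A call with a gripper value outside its range is refused whole. The fingers move at their own pace and stop on an object; "force" is the grip in N (left out, the last holds). Time passes only in rows, so rows that do not move let the fingers close. It gives the time, the measured TCP pose, the force and the opening at its end, in the units of the state.
- sense(): the state, without advancing time (a new reading comes with each control period).
- grab_frame(name): name is "side" or "top"; returns a dict with "image" (420x560x3 uint8, blue, green, red), "camera_matrix" (3x3 intrinsics, pixels), "xyz" and "orientation" of the camera in the world. Camera axes: x right, y up, looking along -z (the intrinsics and any distortion apply to the point x, -y, -z); pixel columns grow to the right and rows downward; lengths in m; the calibration is good to about 2 mm. A picture is of the moment at which its call begins. There is no depth.
- hand_in(): hands the job in, once; it reports no verdict.
Trained networks look in a picture, given as the dict that the camera call returned (one of the last four; its "shot" number tells which), for a name from the list of things; names that differ only in an ending like _2 or _b are one class to them, and where a whole thing is asked for, a point or a joint stands for the part that bears it (a point fixed in the world has none). Each returns a list of dicts, best first, with "conf" (0 to 1); they miss things now and then, are a little off and sometimes report something else, mostly with a low value. They report only what shows in the picture. A call takes as long as a camera call.
- silhouettes(name, picture): "pixels" (420x560 bool, what is visible of it) and "location" ([column, row] in pixels, amid what is visible of it).
The state is a dict: "time": time; "joint_positions": joint angles; "joint_vel": joint speeds; "tau": joint torques, N m; "tool_pos": TCP position; "tcp_rot": TCP orientation; "ft_force": force on the tool from outside, world axes, zero at the start; "moment": the same for the moment, N m; "opening": finger opening in m.
Only numpy, scipy, OpenCV 4.12 (cv2) and the standard library are available. Lean on these libraries where they do the work, as an engineer would, in place of code of your own. Each camera call takes 0.05 s, during which the arm holds its last target.

## Working session

There is one attempt and no reset: what is moved stays moved. The work goes in short steps, Python scripts to look and compute and a tool call to move; the robot and the scene stay as the last step left them, time stands still between calls to the robot, and variables do not carry over. Pictures are saved under pics/ and viewed, and the job is handed in when it is done.

Besides the shell and the picture viewer there is one more tool, called after "Request:" in YAML: its name, and indented under it one key for each argument. play_rows: Moves the arm, as the interface text tells. Its arguments: {"type":"object","properties":{"series":{"type":"array"},"force":{"type":"number"}},"required":["series"]}

```bash
mkdir -p pics; python3 - <<'E'
from rig import *
import cv2, numpy as np
s=sense(); print(s)
for n in ["side","top"]:
    f=grab_frame(n); cv2.imwrite(f"pics/{n}0.png",f["image"]); print(n,f["camera_matrix"],f["xyz"],f["orientation"],[k for k in f])
    for t in ["sample_case","rear_leaf","front_leaf","mortar","beaker","pestle","scissors","jar","pencil"]:
        r=silhouettes(t,f)
        print(t,[(round(d["conf"],2),d["location"],int(d["pixels"].sum())) for d in r][:2])
E
```

```text
{'time': 0.0, 'joint_positions': array([65.44995964, 17.86191063,  0.80105793, 86.69286005, -0.252961  ,
       75.58212194, -1.55923776]), 'joint_vel': array([ 0.02688084,  0.00845663, -0.01535804, -0.05739507, -0.06214247,
       -0.14579338, -0.0768349 ]), 'tau': array([ 4.44394823e-05, -3.79915130e+01,  1.46189486e-01, -2.30591047e+01,
        1.22966745e-02,  1.37231452e-02, -2.16605503e-05]), 'tool_pos': array([ 0.2072122 , -0.50869172,  0.23020054]), 'tcp_rot': array([-1.79864952e+02,  4.52793645e-03,  2.21647932e+01]), 'ft_force': array([ 0.43668973, -0.06618852, -0.01308518]), 'moment': array([-0.04085372, -0.01000636,  0.01124841]), 'opening': 0.08541559036724125}
side [[517.99668798   0.         280.3184666 ]
 [  0.         517.99668798 210.10135942]
 [  0.           0.           1.        ]] [0.08891174 0.70890274 0.78742546] [  55.22014327   -0.74691126 -145.35442728] ['image', 'camera_matrix', 'xyz', 'orientation', 'shot']
sample_case [(0.7, [291.9, 248.8], 13739)]
rear_leaf [(0.84, [280.0, 250.3], 6347)]
front_leaf [(0.82, [263.3, 263.5], 3253), (0.53, [178.5, 271.2], 
[... 287 characters left out ...]
(0.6, [167.2, 292.4], 269)]
top [[489.44257896   0.         279.04923   ]
 [  0.         489.44257896 199.40682737]
 [  0.           0.           1.        ]] [ 0.52131422 -0.00484741  1.16382788] [  3.15250035  -0.28429984 -91.27014771] ['image', 'camera_matrix', 'xyz', 'orientation', 'shot']
sample_case [(0.72, [300.7, 203.1], 13209), (0.38, [317.1, 128.3], 854)]
rear_leaf [(0.97, [273.7, 200.2], 8380)]
front_leaf [(0.8, [254.6, 200.8], 4865)]
mortar [(0.76, [295.0, 288.1], 1372), (0.38, [360.1, 245.4], 687)]
beaker [(0.64, [318.6, 127.1], 829)]
pestle [(0.85, [226.9, 265.0], 484)]
scissors [(0.74, [237.0, 124.8], 727)]
jar [(0.76, [361.9, 245.0], 697)]
pencil [(0.67, [198.4, 135.2], 164)]
```

View pics/side0.png

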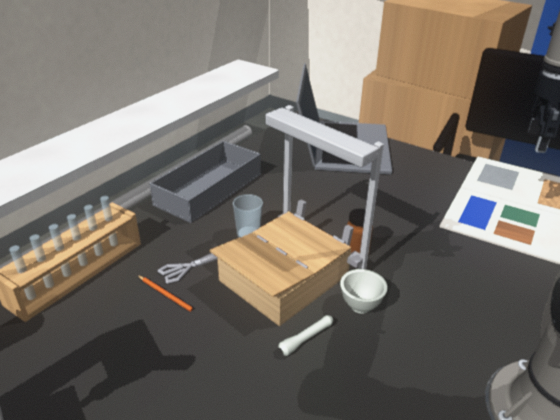

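View pics/top0.png

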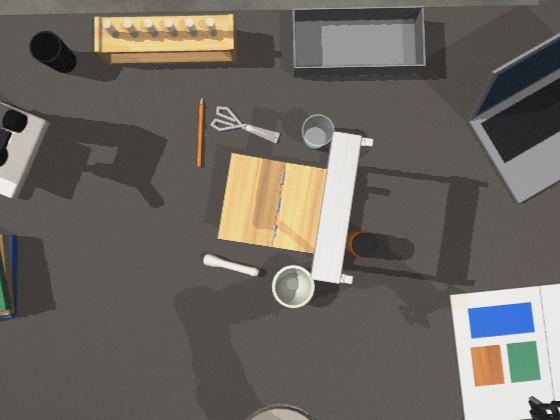

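```bash
python3 - <<'E'
import cv2
a=cv2.imread("pics/top0.png")[110:310,190:390]; cv2.imwrite("pics/top0z.png",cv2.resize(a,(600,600),interpolation=cv2.INTER_CUBIC))
a=cv2.imread("pics/side0.png")[190:340,190:390]; cv2.imwrite("pics/side0z.png",cv2.resize(a,(800,600),interpolation=cv2.INTER_CUBIC))
E
```

```text
(no output)
```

View pics/top0z.png

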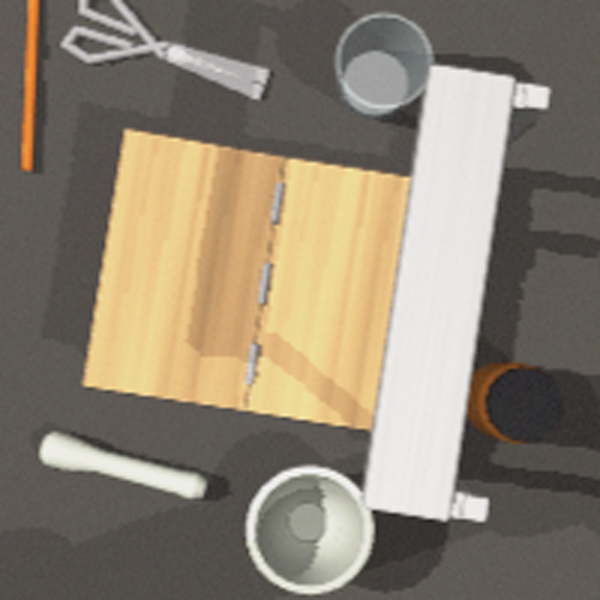

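View pics/side0z.png

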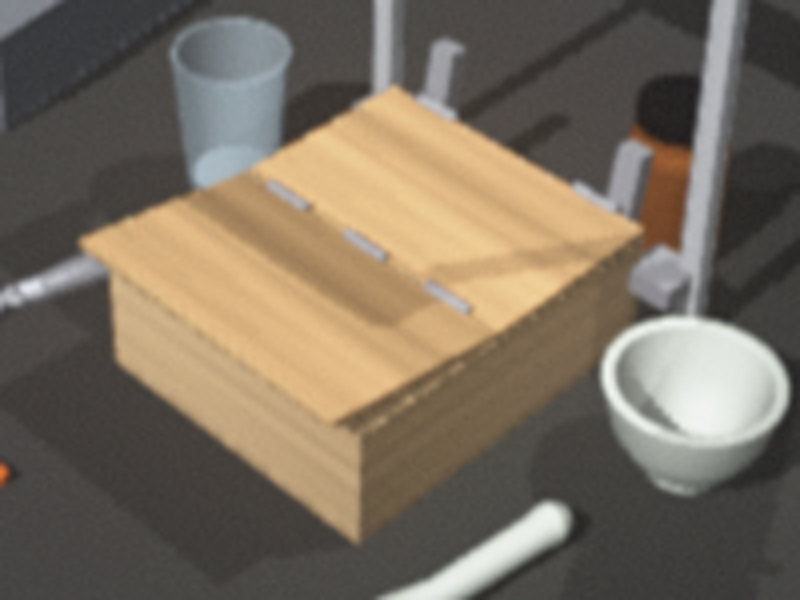

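```bash
cat > h.py <<'E'
import numpy as np, cv2
from scipy.optimize import least_squares
from scipy.spatial.transform import Rotation as R
CAM={"side":(517.997,280.318,210.101,[0.08891174,0.70890274,0.78742546],[55.22014327,-0.74691126,-145.35442728]),
"top":(489.4426,279.049,199.407,[0.52131422,-0.00484741,1.16382788],[3.15250035,-0.28429984,-91.27014771])}
def proj(n,P):
    f,cx,cy,t,o=CAM[n]; q=R.from_euler('xyz',o,degrees=True).inv().apply(np.atleast_2d(P)-np.array(t))
    return np.c_[cx+f*q[:,0]/-q[:,2], cy-f*q[:,1]/-q[:,2]]
def ray(n,uv,z):
    f,cx,cy,t,o=CAM[n]; d=R.from_euler('xyz',o,degrees=True).apply([(uv[0]-cx)/f,-(uv[1]-cy)/f,-1]); t=np.array(t)
    return t+d*(z-t[2])/d[2]
def c2w(case,P):
    x,y,yaw=case; P=np.atleast_2d(P); c,s=np.cos(yaw),np.sin(yaw)
    return np.c_[x+c*P[:,0]-s*P[:,1], y+s*P[:,0]+c*P[:,1], P[:,2]]
def fold(r): return np.array([.110-.120*np.cos(r),0,.081+.120*np.sin(r)])
def edge(r,f):
    a=r+f; return fold(r)+np.array([-.120*np.cos(a),0,.120*np.sin(a)])
E
cat > fit.py <<'E'
from h import *
from rig import *
def model(p):
    case=p[:3]; f=p[3]; dy=np.array([0,.095,0])
    e=edge(0,f); fo=fold(0); rh=np.array([.11,0,.081])
    T=[e+dy,e-dy,fo+dy,fo-dy,[.065,.128,.335],[.115,.128,.335],[.065,-.128,.335],[.115,-.128,.335]]
    S=[e+dy,e-dy,rh+dy,rh-dy,[-.11,.095,0],[-.11,-.095,0],fo-dy]
    return proj("top",c2w(case,T)),proj("side",c2w(case,S))
To=np.array([[232,153],[217.7,239],[285,162.3],[272.3,246],[333.7,132],[361,135.3],[312,278.7],[339,283.3]])
So=np.array([[210,250.75],[273.75,295],[288.75,211.5],[350.75,247.5],[219.5,280],[279.5,325.75],[314.25,272.5]])
res=lambda p: np.r_[(model(p)[0]-To).ravel(),(model(p)[1]-So).ravel()]
r=least_squares(res,[.52,0,-1.7,.2],loss='soft_l1')
print(r.x,np.degrees(r.x[2])); print((model(r.x)[0]-To).round(1).tolist(),(model(r.x)[1]-So).round(1).tolist())
c=r.x[:3]
print("edge",c2w(c,edge(0,r.x[3])),"fold",c2w(c,fold(0)),"rh",c2w(c,[.11,0,.081]),"lamp",c2w(c,[.09,0,.31]))
f=grab_frame("top"); 
for n,z in [("mortar",.04),("beaker",.08),("jar",.11),("pestle",.014),("scissors",.004),("pencil",.004)]:
    d=silhouettes(n,f)[0]; print(n,ray("top",d["location"],z).round(3))
E
python3 fit.py
```

```text
[ 0.56826782 -0.01878086 -1.74724877  0.12202061] -100.10998052678485
[[-0.9, -0.0], [-0.5, -0.3], [-0.5, -0.1], [-0.9, 0.9], [-0.5, -1.5], [1.1, -0.3], [-1.2, 0.8], [1.2, 0.8]] [[-0.1, -0.7], [-0.4, 0.6], [-0.0, -1.0], [0.7, -1.3], [-0.1, -0.4], [0.4, -0.4], [0.6, -0.6]]
edge [[0.59093117 0.1083222  0.09560616]] fold [[ 0.57002321 -0.00893613  0.081     ]] rh [[ 0.54895862 -0.12707285  0.081     ]] lamp [[ 0.55246939 -0.1073834   0.31      ]]
mortar [ 0.38  -0.045  0.04 ]
beaker [ 0.737 -0.104  0.08 ]
jar [ 0.48  -0.183  0.11 ]
pestle [0.437 0.112 0.014]
scissors [0.761 0.079 0.004]
pencil [0.746 0.175 0.004]
```

```bash
cat >> h.py <<'E'
CASE=np.array([0.5683,-0.0188,-1.7472])
def target_R(t):
    t=np.radians(t); cx=np.array([np.cos(CASE[2]),np.sin(CASE[2]),0]); cy=np.array([-cx[1],cx[0],0])
    z=np.cos(t)*cx-np.sin(t)*np.array([0,0,1.]); return R.from_matrix(np.c_[np.cross(cy,z),cy,z])
def cur():
    from rig import sense
    s=sense(); r=R.from_euler('xyz',s["tcp_rot"],degrees=True); p=np.array(s["tool_pos"])
    c,sn=np.cos(CASE[2]),np.sin(CASE[2]); d=p-[CASE[0],CASE[1],0]
    z=r.apply([0,0,1]); cz=[c*z[0]+sn*z[1],-sn*z[0]+c*z[1],z[2]]
    print("t",round(s["time"],2),"case pos mm",(1e3*np.array([c*d[0]+sn*d[1],-sn*d[0]+c*d[1],p[2]])).round(1),"tilt t",round(float(np.degrees(np.arctan2(-cz[2],cz[0]))),1),"F",np.round(s["ft_force"],1),"q",np.round(s["joint_positions"],0),"op",round(s["opening"],4))
    return p,r
def go(casepos,t=None,rot_first=False):
    """shift (mm, tool axes as they now stand), and rotvec needed"""
    p,r=cur(); w=c2w(CASE,np.array(casepos)/1e3)[0]
    Rt=target_R(t) if t is not None else r
    print("rot deg",(r.inv()*Rt).as_rotvec(degrees=True).round(1))
    print("shift in now frame",(1e3*r.inv().apply(w-p)).round(1)," in target frame",(1e3*Rt.inv().apply(w-p)).round(1),"dist",round(1e3*np.linalg.norm(w-p)))
E
cat .  2>/dev/null; python3 - <<'E'
from h import *
go([-220,0,450],90); go([-220,0,450],45)
E
```

```text
t 1.35 case pos mm [ 546.3 -269.1  231.3] tilt t 90.0 F [-0.2  0.   0.8] q [65. 18.  1. 87. -0. 76. -2.] op 0.0853
rot deg [ -0.    0.  -57.7]
shift in now frame [ 636.7 -504.2 -218.7]  in target frame [ 766.3  269.1 -218.7] dist 841
t 1.35 case pos mm [ 546.3 -269.1  231.3] tilt t 90.0 F [-0.2  0.   0.8] q [65. 18.  1. 87. -0. 76. -2.] op 0.0853
rot deg [-22.6 -41.  -54.6]
shift in now frame [ 636.7 -504.2 -218.7]  in target frame [ 387.2  269.1 -696.5] dist 841
```

Request:
play_rows:
  series:
    - {"hand": -1, "z": -44}
    - {"hand": -1, "z": -44}
    - {"hand": -1, "z": -44}
    - {"hand": -1, "z": -44}
    - {"hand": -1, "z": -44}

```text
schema error: expected keys hand, x, y, z, rx, ry, rz
```

Request:
play_rows:
  series:
    - {"hand": -1, "x": 0, "y": 0, "z": -44, "rx": 0, "ry": 0, "rz": 0}
    - {"hand": -1, "x": 0, "y": 0, "z": -44, "rx": 0, "ry": 0, "rz": 0}
    - {"hand": -1, "x": 0, "y": 0, "z": -44, "rx": 0, "ry": 0, "rz": 0}
    - {"hand": -1, "x": 0, "y": 0, "z": -44, "rx": 0, "ry": 0, "rz": 0}
    - {"hand": -1, "x": 0, "y": 0, "z": -44, "rx": 0, "ry": 0, "rz": 0}
    - {"hand": -1, "x": 0, "y": 0, "z": 0, "rx": 0, "ry": 0, "rz": -9.6}
    - {"hand": -1, "x": 0, "y": 0, "z": 0, "rx": 0, "ry": 0, "rz": -9.6}
    - {"hand": -1, "x": 0, "y": 0, "z": 0, "rx": 0, "ry": 0, "rz": -9.6}
  force: 40

```text
time: 2.35
tool_pos: [0.2075, -0.5094, 0.4514]
tcp_rot: [180.0, 0.0, 51.3]
ft_force: [0.2, -0.7, -0.1]
opening: -0.0002
```

```bash
python3 - <<'E'
from h import *
go([-220,0,450],90)
E
```

```text
t 2.35 case pos mm [ 546.3 -269.1  451.4] tilt t 90.0 F [ 0.2 -0.7 -0.1] q [ 68.  18.  -3.  55.   1. 106.  27.] op -0.0002
rot deg [  0.    0.  -28.6]
shift in now frame [ 801.6 -130.8    1.3]  in target frame [766.3 269.1   1.4] dist 812
```

Request:
play_rows:
  series:
    - {"hand": -1, "x": 50, "y": -8.2, "z": 0, "rx": 0, "ry": 0, "rz": 0}
    - {"hand": -1, "x": 50, "y": -8.2, "z": 0, "rx": 0, "ry": 0, "rz": 0}
    - {"hand": -1, "x": 50, "y": -8.2, "z": 0, "rx": 0, "ry": 0, "rz": 0}
    - {"hand": -1, "x": 50, "y": -8.2, "z": 0, "rx": 0, "ry": 0, "rz": 0}
    - {"hand": -1, "x": 50, "y": -8.2, "z": 0, "rx": 0, "ry": 0, "rz": 0}
    - {"hand": -1, "x": 50, "y": -8.2, "z": 0, "rx": 0, "ry": 0, "rz": 0}
    - {"hand": -1, "x": 50, "y": -8.2, "z": 0, "rx": 0, "ry": 0, "rz": 0}
    - {"hand": -1, "x": 50, "y": -8.2, "z": 0, "rx": 0, "ry": 0, "rz": 0}

```text
time: 3.35
tool_pos: [0.409, -0.1559, 0.4515]
tcp_rot: [179.9, 0.0, 50.9]
ft_force: [0.6, 0.3, -0.4]
opening: 0.0003
```

Request:
play_rows:
  series:
    - {"hand": -1, "x": 50, "y": -8.2, "z": 0, "rx": 0, "ry": 0, "rz": 0}
    - {"hand": -1, "x": 50, "y": -8.2, "z": 0, "rx": 0, "ry": 0, "rz": 0}
    - {"hand": -1, "x": 50, "y": -8.2, "z": 0, "rx": 0, "ry": 0, "rz": 0}
    - {"hand": -1, "x": 50, "y": -8.2, "z": 0, "rx": 0, "ry": 0, "rz": 0}
    - {"hand": -1, "x": 50, "y": -8.2, "z": 0, "rx": 0, "ry": 0, "rz": 0}
    - {"hand": -1, "x": 50, "y": -8.2, "z": 0, "rx": 0, "ry": 0, "rz": 0}
    - {"hand": -1, "x": 50, "y": -8.2, "z": 0, "rx": 0, "ry": 0, "rz": 0}
    - {"hand": -1, "x": 50, "y": -8.2, "z": 0, "rx": 0, "ry": 0, "rz": 0}
    - {"hand": -1, "x": 0, "y": 0, "z": 0, "rx": 0, "ry": 0, "rz": 0}

```text
time: 4.47
tool_pos: [0.61, 0.2004, 0.4464]
tcp_rot: [-179.7, 0.2, 51.4]
ft_force: [-0.0, 0.6, -0.1]
opening: -0.0002
```

```bash
python3 - <<'E'
from h import *
go([-220,0,250],60)
E
```

```text
t 4.47 case pos mm [-223.2    2.6  446.4] tilt t 90.0 F [-0.   0.6 -0.1] q [ -9.  36. -31.  32.  19. 115. -66.] op -0.0002
rot deg [ -7.8 -29.3 -27.7]
shift in now frame [ -3.3   0.4 196.4]  in target frame [ 95.5  -2.6 171.6] dist 196
```

Request:
play_rows:
  series:
    - {"hand": -1, "x": 0, "y": 0, "z": 40, "rx": 0, "ry": 0, "rz": 0}
    - {"hand": -1, "x": 0, "y": 0, "z": 40, "rx": 0, "ry": 0, "rz": 0}
    - {"hand": -1, "x": 0, "y": 0, "z": 40, "rx": 0, "ry": 0, "rz": 0}
    - {"hand": -1, "x": 0, "y": 0, "z": 40, "rx": 0, "ry": 0, "rz": 0}
    - {"hand": -1, "x": 0, "y": 0, "z": 36, "rx": 0, "ry": 0, "rz": 0}
    - {"hand": -1, "x": 0, "y": 0, "z": 0, "rx": 0, "ry": 0, "rz": -9.5}
    - {"hand": -1, "x": 0, "y": 0, "z": 0, "rx": 0, "ry": 0, "rz": -9.5}
    - {"hand": -1, "x": 0, "y": 0, "z": 0, "rx": 0, "ry": 0, "rz": -9.5}

```text
time: 5.48
tool_pos: [0.6095, 0.1931, 0.2559]
tcp_rot: [179.9, 0.1, 79.7]
ft_force: [-0.2, -0.1, -0.2]
opening: 0.0001
```

Request:
play_rows:
  series:
    - {"hand": -1, "x": 0, "y": 0, "z": 0, "rx": 0, "ry": -10, "rz": 0}
    - {"hand": -1, "x": 0, "y": 0, "z": 0, "rx": 0, "ry": -10, "rz": 0}
    - {"hand": -1, "x": 0, "y": 0, "z": 0, "rx": 0, "ry": -10, "rz": 0}
    - {"hand": -1, "x": 0, "y": 0, "z": 0, "rx": 0, "ry": -10, "rz": 0}
    - {"hand": -1, "x": 0, "y": 0, "z": 0, "rx": 0, "ry": 0, "rz": 0}

```text
time: 6.1
tool_pos: [0.6087, 0.196, 0.2511]
tcp_rot: [-179.7, 39.4, 79.8]
ft_force: [-0.7, 1.2, 0.4]
opening: 0.0004
```

```bash
python3 - <<'E'
from h import *
go([-130,0,60],45)
E
```

```text
t 6.1 case pos mm [-218.6    2.1  251.1] tilt t 50.6 F [-0.7  1.2  0.4] q [-30.  50. -12.  44.  37. 116. -43.] op 0.0004
rot deg [-0.3 -5.6 -0.1]
shift in now frame [ 52.9  -1.  203.9]  in target frame [ 72.5  -2.1 197.8] dist 211
```

```bash
python3 - <<'E'
from h import *
go([-192,0,137],50)
E
```

```text
t 6.1 case pos mm [-218.6    2.1  251.1] tilt t 50.6 F [-0.7  1.2  0.4] q [-30.  50. -12.  44.  37. 116. -43.] op 0.0004
rot deg [-0.3 -0.6 -0.1]
shift in now frame [ 51.9  -1.6 105.1]  in target frame [ 53.   -2.1 104.5] dist 117
```

Request:
play_rows:
  series:
    - {"hand": -1, "x": 17.5, "y": -0.5, "z": 35, "rx": 0, "ry": 0, "rz": 0}
    - {"hand": -1, "x": 17.5, "y": -0.5, "z": 35, "rx": 0, "ry": 0, "rz": 0}
    - {"hand": -1, "x": 17.5, "y": -0.5, "z": 35, "rx": 0, "ry": 0, "rz": 0}
    - {"hand": -1, "x": 0, "y": 0, "z": 0, "rx": 0, "ry": 0, "rz": 0}

```text
time: 6.6
tool_pos: [0.6024, 0.1661, 0.1388]
tcp_rot: [-179.6, 39.1, 79.5]
ft_force: [-0.5, -0.3, 0.5]
opening: 0.0003
```

```bash
python3 - <<'E'
from h import *
from rig import *
go([-128,0,60],50)
for n in ["side","top"]:
    f=grab_frame(n); cv2.imwrite(f"pics/{n}1.png",f["image"])
a=cv2.imread("pics/side1.png")[130:340,150:430]; cv2.imwrite("pics/side1z.png",cv2.resize(a,(800,600),interpolation=cv2.INTER_CUBIC))
E
```

```text
t 6.6 case pos mm [-188.     1.1  138.8] tilt t 50.9 F [-0.5 -0.3  0.5] q [-26.  50. -13.  59.  36. 102. -50.] op 0.0003
rot deg [-0.7 -0.9 -0.3]
shift in now frame [ 3.1  0.1 99. ]  in target frame [ 4.7 -1.1 98.9] dist 99
```

View pics/side1z.png

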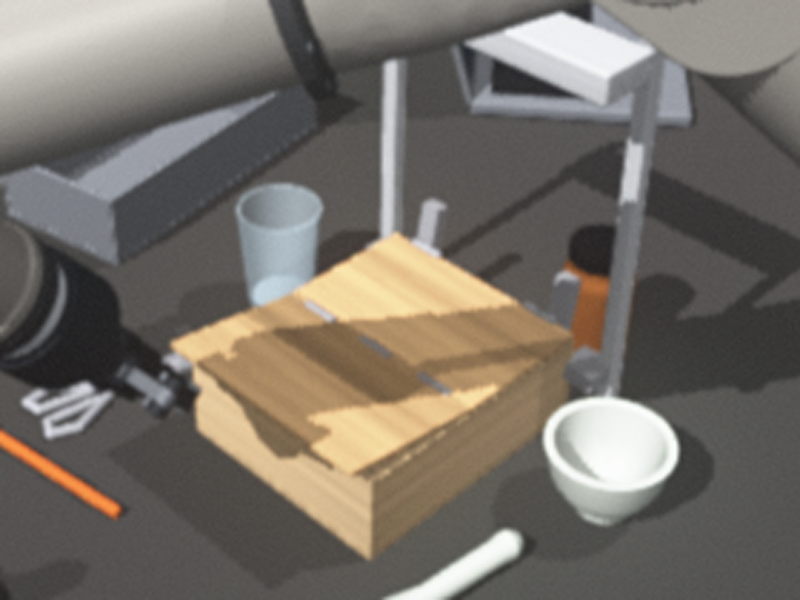

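View pics/top1.png

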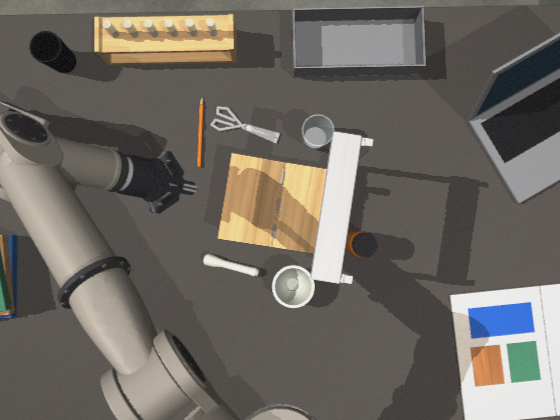

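Request:
play_rows:
  series:
    - {"hand": -1, "x": 1, "y": 0, "z": 30, "rx": 0, "ry": 0, "rz": 0}
    - {"hand": -1, "x": 1, "y": 0, "z": 30, "rx": 0, "ry": 0, "rz": 0}
    - {"hand": -1, "x": 1, "y": 0, "z": 20, "rx": 0, "ry": 0, "rz": 0}
    - {"hand": -1, "x": 0, "y": 0, "z": 12, "rx": 0, "ry": 0, "rz": 0}
    - {"hand": -1, "x": 0, "y": 0, "z": 7, "rx": 0, "ry": 0, "rz": 0}
    - {"hand": -1, "x": 0, "y": 0, "z": 0, "rx": 0, "ry": 0, "rz": 0}

```text
time: 7.45
tool_pos: [0.5926, 0.1105, 0.0615]
tcp_rot: [-179.9, 39.0, 79.5]
ft_force: [1.1, 0.5, 0.5]
opening: 0.0001
```

```bash
python3 - <<'E'
from h import *
from rig import *
go([-128,0,80],50)
f=grab_frame("side"); cv2.imwrite(f"pics/side2.png",f["image"])
a=cv2.imread("pics/side2.png")[190:340,150:350]; cv2.imwrite("pics/side2z.png",cv2.resize(a,(800,600),interpolation=cv2.INTER_CUBIC))
E
```

```text
t 7.45 case pos mm [-131.6    1.3   61.5] tilt t 51.0 F [1.1 0.5 0.5] q [-22.  50. -13.  71.  37.  91. -53.] op 0.0001
rot deg [-0.3 -1.  -0.3]
shift in now frame [-14.4  -1.2 -12.1]  in target frame [-14.6  -1.3 -11.9] dist 19
```

View pics/side2z.png

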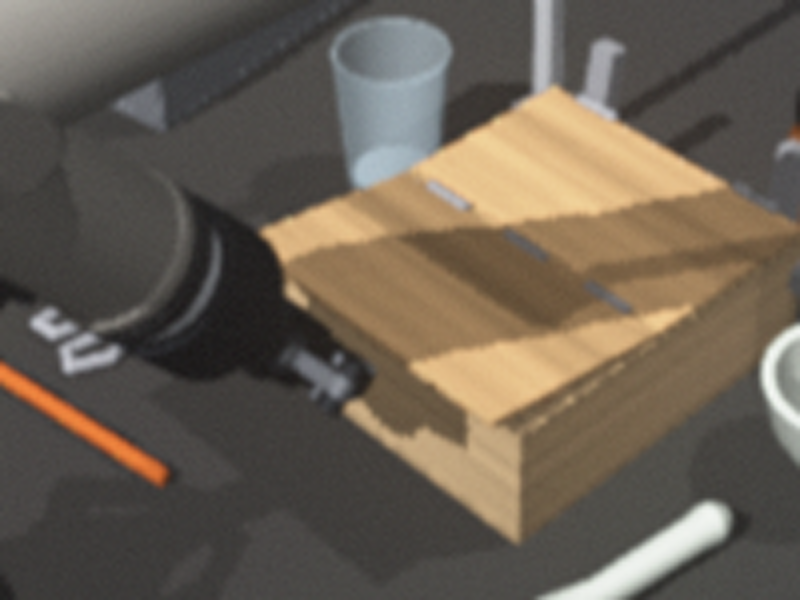

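```bash
cat > path1.py <<'E'
from h import *
p,r=cur()
t=np.radians(51)
def tcp(a,rho):
    a=np.radians(a); q=np.array([-10,81])+rho*np.array([-np.cos(a),np.sin(a)])+6*np.array([-np.sin(a),-np.cos(a)])
    u=11*np.array([np.sin(t),np.cos(t)])
    if np.degrees(a)<=141: return q-u
    return q-22*np.array([-np.cos(a),np.sin(a)])+u
pts=[np.array([-131.6,61.5]),np.array([-126,62])]+[tcp(a,107) for a in list(np.arange(7,141,8.5))+[141]+list(np.arange(147,183,6))]
for a,b in zip(pts,pts[1:]):
    d=b-a; print(b.round(0),"x",round(-(d[0]*np.sin(t)+d[1]*np.cos(t)),1),"z",round(d[0]*np.cos(t)-d[1]*np.sin(t),1))
E
python3 path1.py
```

```text
t 7.5 case pos mm [-132.     1.2   61.5] tilt t 51.0 F [-0.1  0.5  0.1] q [-22.  50. -13.  71.  37.  91. -53.] op 0.0001
[-126   62] x -4.7 z 3.1
[-125.   81.] x -12.5 z -14.6
[-123.   97.] x -11.6 z -10.8
[-119.  112.] x -13.1 z -9.0
[-112.  127.] x -14.3 z -7.0
[-103.  140.] x -15.2 z -4.8
[-93. 152.] x -15.7 z -2.5
[-80. 162.] x -15.9 z -0.1
[-67. 170.] x -15.7 z 2.2
[-52. 176.] x -15.2 z 4.5
[-37. 180.] x -14.4 z 6.7
[-21. 181.] x -13.2 z 8.8
[ -5. 180.] x -11.8 z 10.6
[ 11. 177.] x -10.1 z 12.3
[ 26. 172.] x -8.2 z 13.6
[ 39. 164.] x -6.1 z 14.7
[ 52. 155.] x -3.8 z 15.4
[ 61. 146.] x -1.4 z 12.1
[ 67. 139.] x -0.2 z 8.9
[ 72. 132.] x 0.8 z 8.9
[ 76. 124.] x 1.7 z 8.8
[ 79. 116.] x 2.6 z 8.5
[ 82. 107.] x 3.5 z 8.2
[83. 98.] x 4.3 z 7.8
```

Request:
play_rows:
  series:
    - {"hand": -1, "x": -4.7, "y": 0, "z": 3, "rx": 0, "ry": 0, "rz": 0}
    - {"hand": -1, "x": -6, "y": 0, "z": -7.3, "rx": 0, "ry": 0, "rz": 0}
    - {"hand": -1, "x": -6.5, "y": 0, "z": -7.3, "rx": 0, "ry": 0, "rz": 0}
    - {"hand": -1, "x": -11.6, "y": 0, "z": -10.8, "rx": 0, "ry": 0, "rz": 0}
    - {"hand": -1, "x": -13, "y": 0, "z": -9, "rx": 0, "ry": 0, "rz": 0}
    - {"hand": -1, "x": -14.3, "y": 0, "z": -7, "rx": 0, "ry": 0, "rz": 0}
    - {"hand": -1, "x": -15.2, "y": 0, "z": -4.8, "rx": 0, "ry": 0, "rz": 0}
    - {"hand": -1, "x": 0, "y": 0, "z": 0, "rx": 0, "ry": 0, "rz": 0}

```text
time: 8.5
tool_pos: [0.5879, 0.0809, 0.1415]
tcp_rot: [179.9, 39.1, 79.2]
ft_force: [0.3, 0.8, -0.4]
opening: -0.0001
```

```bash
python3 - <<'E'
from h import *
from rig import *
cur()
f=grab_frame("side"); cv2.imwrite(f"pics/side3.png",f["image"])
a=cv2.imread("pics/side3.png")[130:340,150:430]; cv2.imwrite("pics/side3z.png",cv2.resize(a,(800,600),interpolation=cv2.INTER_CUBIC))
E
```

```text
t 8.5 case pos mm [-101.6    1.7  141.5] tilt t 50.9 F [ 0.3  0.8 -0.4] q [-20.  43. -13.  72.  37.  95. -49.] op -0.0001
```

View pics/side3z.png

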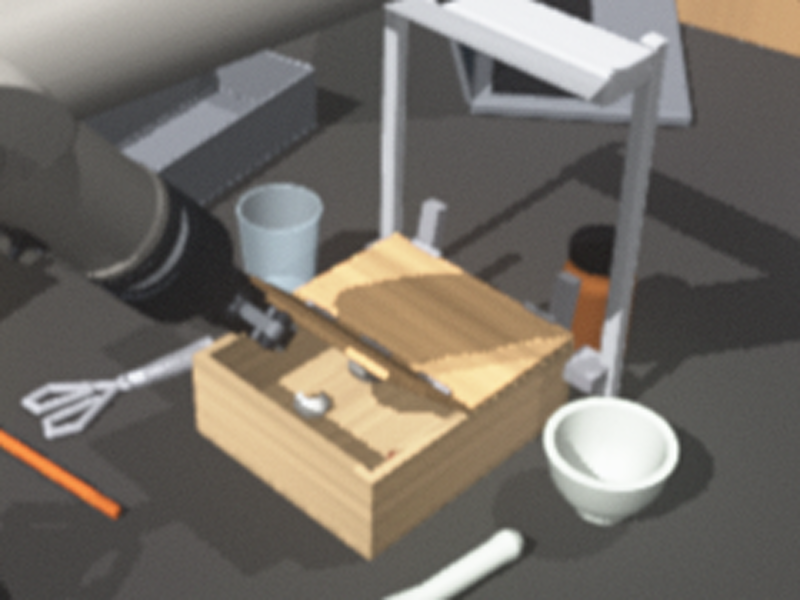

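Request:
play_rows:
  series:
    - {"hand": -1, "x": -15.7, "y": 0, "z": -2.5, "rx": 0, "ry": 0, "rz": 0}
    - {"hand": -1, "x": -15.9, "y": 0, "z": -0.1, "rx": 0, "ry": 0, "rz": 0}
    - {"hand": -1, "x": -15.7, "y": 0, "z": 2.2, "rx": 0, "ry": 0, "rz": 0}
    - {"hand": -1, "x": -15.2, "y": 0, "z": 4.5, "rx": 0, "ry": 0, "rz": 0}
    - {"hand": -1, "x": -14.4, "y": 0, "z": 6.7, "rx": 0, "ry": 0, "rz": 0}
    - {"hand": -1, "x": -13.2, "y": 0, "z": 8.8, "rx": 0, "ry": 0, "rz": 0}
    - {"hand": -1, "x": -11.8, "y": 0, "z": 10.6, "rx": 0, "ry": 0, "rz": 0}
    - {"hand": -1, "x": 0, "y": 0, "z": 0, "rx": 0, "ry": 0, "rz": 0}

```text
time: 9.55
tool_pos: [0.5688, -0.0168, 0.1804]
tcp_rot: [-179.9, 39.2, 79.3]
ft_force: [0.5, 0.5, -0.0]
opening: 0.0003
```

```bash
python3 - <<'E'
from h import *
from rig import *
cur()
f=grab_frame("side"); cv2.imwrite(f"pics/side4.png",f["image"])
a=cv2.imread("pics/side4.png")[130:340,150:430]; cv2.imwrite("pics/side4z.png",cv2.resize(a,(800,600),interpolation=cv2.INTER_CUBIC))
E
```

```text
t 9.55 case pos mm [-2.000e+00  1.000e-01  1.804e+02] tilt t 50.8 F [ 0.5  0.5 -0. ] q [-13.  35. -12.  80.  38.  91. -43.] op 0.0003
```

View pics/side4z.png

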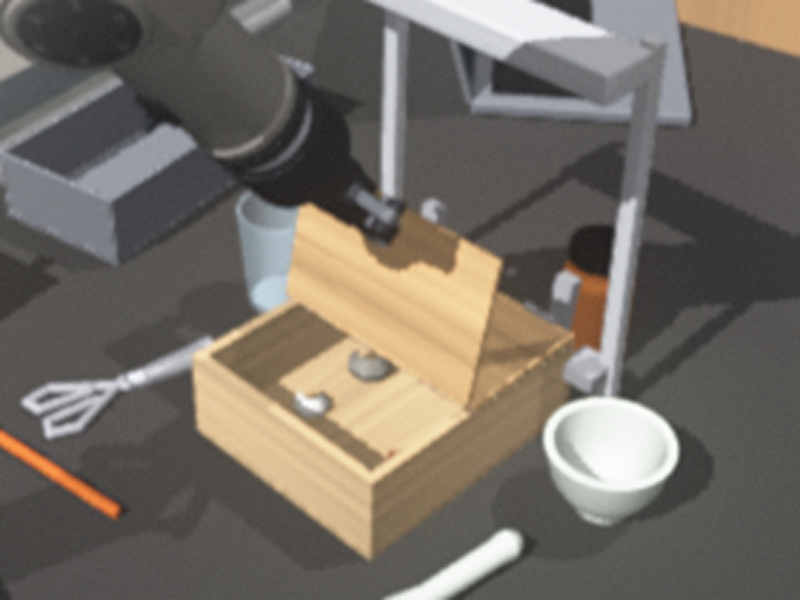

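Request:
play_rows:
  series:
    - {"hand": -1, "x": -10.1, "y": 0, "z": 12.3, "rx": 0, "ry": 0, "rz": 0}
    - {"hand": -1, "x": -8.2, "y": 0, "z": 13.6, "rx": 0, "ry": 0, "rz": 0}
    - {"hand": -1, "x": -6.1, "y": 0, "z": 14.7, "rx": 0, "ry": 0, "rz": 0}
    - {"hand": -1, "x": -3.8, "y": 0, "z": 15.4, "rx": 0, "ry": 0, "rz": 0}
    - {"hand": -1, "x": -1.4, "y": 0, "z": 12.1, "rx": 0, "ry": 0, "rz": 0}
    - {"hand": -1, "x": -0.2, "y": 0, "z": 8.9, "rx": 0, "ry": 0, "rz": 0}
    - {"hand": -1, "x": 0.8, "y": 0, "z": 8.9, "rx": 0, "ry": 0, "rz": 0}
    - {"hand": -1, "x": 1.7, "y": 0, "z": 8.8, "rx": 0, "ry": 0, "rz": 0}
    - {"hand": -1, "x": 2.6, "y": 0, "z": 8.5, "rx": 0, "ry": 0, "rz": 0}
    - {"hand": -1, "x": 3.5, "y": 0, "z": 8.2, "rx": 0, "ry": 0, "rz": 0}

```text
time: 10.85
tool_pos: [0.5532, -0.0993, 0.1064]
tcp_rot: [-179.9, 39.1, 79.5]
ft_force: [-0.1, -0.8, 0.6]
opening: -0.0
```

```bash
python3 - <<'E'
from h import *
from rig import *
go([82,0,92],51)
f=grab_frame("side"); cv2.imwrite(f"pics/side5.png",f["image"])
a=cv2.imread("pics/side5.png")[130:340,150:430]; cv2.imwrite("pics/side5z.png",cv2.resize(a,(800,600),interpolation=cv2.INTER_CUBIC))
E
```

```text
t 10.85 case pos mm [ 81.9  -0.7 106.4] tilt t 50.9 F [-0.1 -0.8  0.6] q [ -7.  36. -10.  91.  41.  78. -44.] op -0.0
rot deg [-0.4  0.1 -0.3]
shift in now frame [ 9.   0.7 11.2]  in target frame [ 9.   0.7 11.2] dist 14
```

View pics/side5z.png

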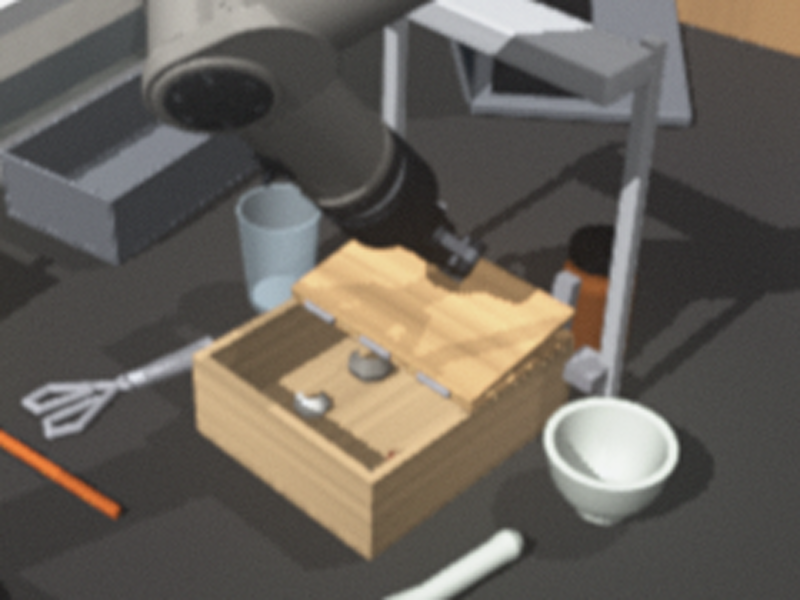

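Request:
play_rows:
  series:
    - {"hand": -1, "x": 3, "y": 0, "z": 4, "rx": 0, "ry": 0, "rz": 0}
    - {"hand": -1, "x": 3, "y": 0, "z": 4, "rx": 0, "ry": 0, "rz": 0}
    - {"hand": -1, "x": 2.5, "y": 0, "z": 3, "rx": 0, "ry": 0, "rz": 0}
    - {"hand": -1, "x": 0, "y": 0, "z": 0, "rx": 0, "ry": 0, "rz": 0}

```text
time: 11.4
tool_pos: [0.553, -0.0991, 0.0926]
tcp_rot: [-179.8, 39.1, 79.6]
ft_force: [0.3, 0.4, 0.9]
opening: -0.0001
```

```bash
python3 - <<'E'
from h import *
from rig import *
cur()
f=grab_frame("side"); cv2.imwrite(f"pics/side6.png",f["image"])
a=cv2.imread("pics/side6.png")[130:340,150:430]; cv2.imwrite("pics/side6z.png",cv2.resize(a,(800,600),interpolation=cv2.INTER_CUBIC))
E
```

```text
t 11.4 case pos mm [81.8 -1.  92.6] tilt t 50.9 F [0.3 0.4 0.9] q [ -7.  37. -10.  91.  41.  77. -45.] op -0.0001
```

View pics/side6z.png

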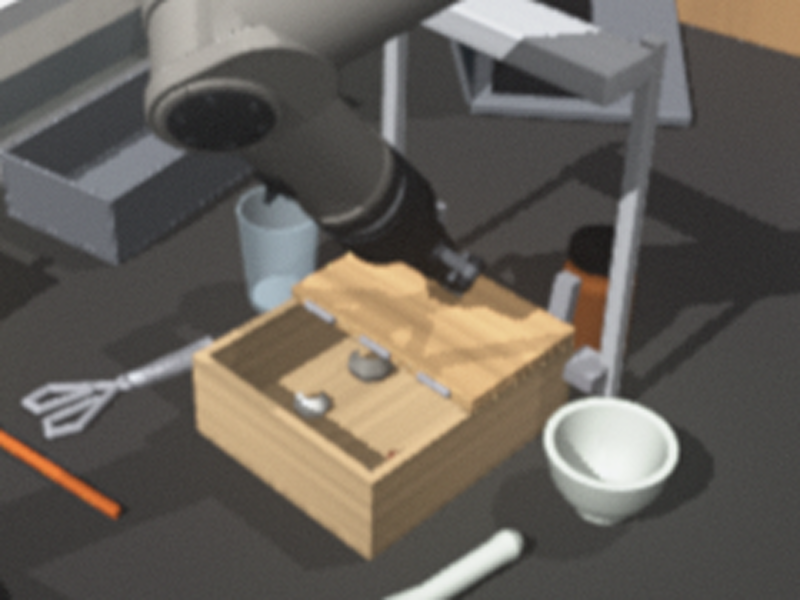

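Request:
play_rows:
  series:
    - {"hand": -1, "x": 1.3, "y": 0, "z": 1.6, "rx": 0, "ry": 0, "rz": 0}
    - {"hand": -1, "x": 1.3, "y": 0, "z": 1.6, "rx": 0, "ry": 0, "rz": 0}
    - {"hand": -1, "x": 0, "y": 0, "z": 0, "rx": 0, "ry": 0, "rz": 0}

```text
time: 11.82
tool_pos: [0.5535, -0.0992, 0.0918]
tcp_rot: [-180.0, 39.2, 79.4]
ft_force: [-2.1, 3.5, 10.1]
opening: -0.0005
```

Request:
play_rows:
  series:
    - {"hand": -1, "x": 1.3, "y": 0, "z": 1.6, "rx": 0, "ry": 0, "rz": 0}
    - {"hand": -1, "x": 0, "y": 0, "z": 0, "rx": 0, "ry": 0, "rz": 0}

```text
time: 12.08
tool_pos: [0.5535, -0.0993, 0.0916]
tcp_rot: [179.9, 39.3, 79.3]
ft_force: [-4.9, 4.2, 17.0]
opening: -0.0001
```

Request:
play_rows:
  series:
    - {"hand": -1, "x": 0, "y": 0, "z": -15, "rx": 0, "ry": 0, "rz": 0}
    - {"hand": -1, "x": 0, "y": 0, "z": -40, "rx": 0, "ry": 0, "rz": 0}
    - {"hand": -1, "x": 0, "y": 0, "z": -40, "rx": 0, "ry": 0, "rz": 0}
    - {"hand": -1, "x": 30, "y": 0, "z": -5, "rx": 0, "ry": 0, "rz": 0}
    - {"hand": -1, "x": 35, "y": 0, "z": -5, "rx": 0, "ry": 0, "rz": 0}
    - {"hand": -1, "x": 30, "y": 0, "z": -5, "rx": 0, "ry": 0, "rz": 0}
    - {"hand": -1, "x": 0, "y": 0, "z": 0, "rx": 0, "ry": 0, "rz": 0}

```text
time: 12.95
tool_pos: [0.5786, 0.0447, 0.1102]
tcp_rot: [-179.6, 39.0, 80.0]
ft_force: [-0.6, -0.5, -0.3]
opening: 0.0004
```

```bash
python3 - <<'E'
from h import *
from rig import *
go([-64,0,110],51)
for n in ["side","top"]:
    f=grab_frame(n); cv2.imwrite(f"pics/{n}7.png",f["image"])
dy=np.array([0,.095,0])
a=cv2.imread("pics/side7.png")
a=cv2.resize(a[130:340,150:430],(800,600),interpolation=cv2.INTER_CUBIC)
for P in [[-.01,.095,.081],[-.01,-.095,.081],[.11,.095,.087],[.11,-.095,.087]]:
    q=(proj("side",c2w(CASE,P))[0]-[150,130])*800/280; cv2.circle(a,tuple(int(v) for v in q),4,(0,0,255),1)
cv2.imwrite("pics/side7z.png",a)
E
```

```text
t 12.95 case pos mm [-64.4  -1.  110.2] tilt t 51.0 F [-0.6 -0.5 -0.3] q [-18.  42. -12.  78.  37.  89. -49.] op 0.0004
rot deg [-0.4 -0.   0.1]
shift in now frame [-0.1  1.   0.4]  in target frame [-0.1  1.   0.4] dist 1
```

View pics/side7z.png

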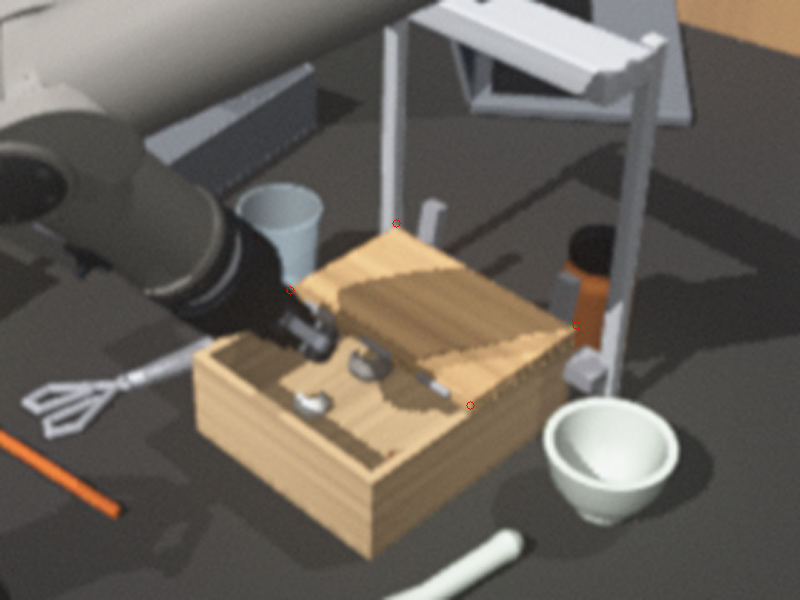

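View pics/top7.png

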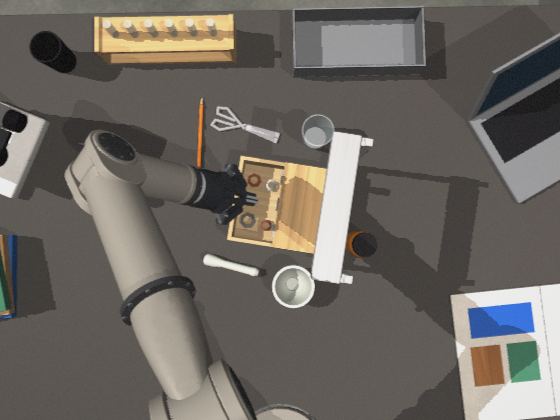

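Request:
play_rows:
  series:
    - {"hand": -1, "x": 0, "y": 0, "z": 25, "rx": 0, "ry": 0, "rz": 0}
    - {"hand": -1, "x": 0, "y": 0, "z": 25, "rx": 0, "ry": 0, "rz": 0}
    - {"hand": -1, "x": 0, "y": 0, "z": 15, "rx": 0, "ry": 0, "rz": 0}
    - {"hand": -1, "x": 0, "y": 0, "z": 10, "rx": 0, "ry": 0, "rz": 0}
    - {"hand": -1, "x": 0, "y": 0, "z": 5, "rx": 0, "ry": 0, "rz": 0}
    - {"hand": -1, "x": 0, "y": 0, "z": 0, "rx": 0, "ry": 0, "rz": 0}

```text
time: 13.8
tool_pos: [0.5702, -0.0082, 0.0505]
tcp_rot: [-179.9, 39.1, 79.5]
ft_force: [-0.2, -0.1, 0.3]
opening: 0.0
```

```bash
cat > path2.py <<'E'
from h import *
p,r=cur()
U=11
def tcp(rr,rho,t):
    a=np.radians(rr); t=np.radians(t)
    q=np.array([110,81])+rho*np.array([-np.cos(a),np.sin(a)])+6*np.array([-np.sin(a),-np.cos(a)])
    return q-U*np.array([np.sin(t),np.cos(t)])
rs=list(np.arange(0,101,6.))+[101,103,105]
pts=[(np.array([-14,48]),51)]
for rr in rs:
    t=np.interp(rr,[12,60],[51,28]); rho=np.interp(rr,[0,30,100],[112,105,92]); pts.append((tcp(rr,rho,t),t))
for (a,ta),(b,tb),rr in zip(pts,pts[1:],rs):
    d=b-a; t=np.radians(ta); L=R.from_euler('z',0)
    v=np.array([65,310])-b; tt=np.radians(tb)
    print(rr,b.round(0),"x",round(-(d[0]*np.sin(t)+d[1]*np.cos(t)),1),"z",round(d[0]*np.cos(t)-d[1]*np.sin(t),1),"ry",round(tb-ta,1),"lamp perp",round(v@[np.sin(tt),np.cos(tt)]))
E
python3 path2.py
```

```text
t 13.8 case pos mm [-10.8   0.   50.5] tilt t 50.9 F [-0.2 -0.1  0.3] q [-14.  44. -11.  85.  40.  80. -51.] op 0.0
0.0 [-11.  68.] x -15.3 z -13.4 ry 0.0 lamp perp 211
6.0 [-9. 80.] x -8.4 z -8.1 ry 0.0 lamp perp 203
12.0 [-7. 91.] x -9.1 z -7.1 ry 0.0 lamp perp 194
18.0 [ -3. 101.] x -9.7 z -5.5 ry -2.9 lamp perp 190
24.0 [  3. 111.] x -10.3 z -3.9 ry -2.9 lamp perp 184
30.0 [  9. 120.] x -10.8 z -2.2 ry -2.9 lamp perp 178
36.0 [ 15. 129.] x -10.9 z -0.8 ry -2.9 lamp perp 171
42.0 [ 23. 136.] x -10.8 z 0.9 ry -2.9 lamp perp 164
48.0 [ 31. 143.] x -10.5 z 2.6 ry -2.9 lamp perp 157
54.0 [ 40. 149.] x -10.0 z 4.2 ry -2.9 lamp perp 150
60.0 [ 50. 154.] x -9.2 z 5.6 ry -2.9 lamp perp 144
66.0 [ 59. 159.] x -8.2 z 6.3 ry 0.0 lamp perp 136
72.0 [ 69. 162.] x -7.4 z 7.1 ry 0.0 lamp perp 129
78.0 [ 79. 164.] x -6.5 z 7.7 ry 0.0 lamp perp 122
84.0 [ 89. 165.] x -5.6 z 8.3 ry 0.0 lamp perp 117
90.0 [ 99. 165.] x -4.7 z 8.7 ry 0.0 lamp perp 112
96.0 [109. 164.] x -3.7 z 9.1 ry 0.0 lamp perp 108
101 [117. 163.] x -2.5 z 7.7 ry 0.0 lamp perp 106
103 [120. 162.] x -1.1 z 3.0 ry 0.0 lamp perp 105
105 [123. 162.] x -1.0 z 3.1 ry 0.0 lamp perp 104
```

Request:
play_rows:
  series:
    - {"hand": -1, "x": -4, "y": 0, "z": -5, "rx": 0, "ry": 0, "rz": 0}
    - {"hand": -1, "x": -7, "y": 0, "z": -8.6, "rx": 0, "ry": 0, "rz": 0}
    - {"hand": -1, "x": -8.4, "y": 0, "z": -8.1, "rx": 0, "ry": 0, "rz": 0}
    - {"hand": -1, "x": -9.1, "y": 0, "z": -7.1, "rx": 0, "ry": 0, "rz": 0}
    - {"hand": -1, "x": 0, "y": 0, "z": 0, "rx": 0, "ry": 0, "rz": 0}

```text
time: 14.42
tool_pos: [0.5698, -0.0099, 0.0922]
tcp_rot: [-180.0, 38.9, 79.5]
ft_force: [-0.6, 4.9, -0.4]
opening: -0.0001
```

```bash
python3 - <<'E'
from h import *
from rig import *
cur()
f=grab_frame("side"); cv2.imwrite(f"pics/side8.png",f["image"])
a=cv2.imread("pics/side8.png")[130:340,150:430]; cv2.imwrite("pics/side8z.png",cv2.resize(a,(800,600),interpolation=cv2.INTER_CUBIC))
E
```

```text
t 14.43 case pos mm [-9.  -0.1 92.2] tilt t 51.2 F [-0.6  4.9 -0.4] q [-14.  41. -12.  84.  39.  83. -49.] op -0.0001
```

View pics/side8z.png

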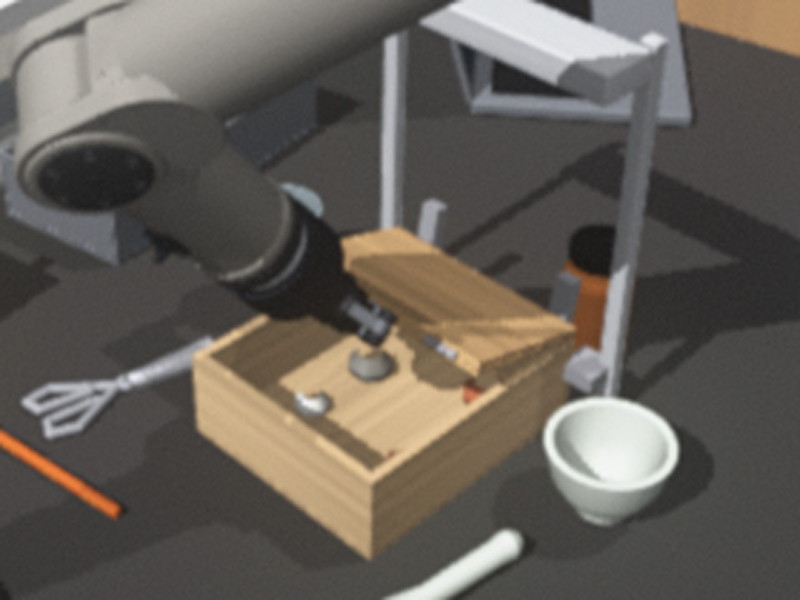

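Request:
play_rows:
  series:
    - {"hand": -1, "x": -9.7, "y": 0, "z": -5.5, "rx": 0, "ry": -2.9, "rz": 0}
    - {"hand": -1, "x": -10.3, "y": 0, "z": -3.9, "rx": 0, "ry": -2.9, "rz": 0}
    - {"hand": -1, "x": -10.8, "y": 0, "z": -2.2, "rx": 0, "ry": -2.9, "rz": 0}
    - {"hand": -1, "x": -10.9, "y": 0, "z": -0.8, "rx": 0, "ry": -2.9, "rz": 0}
    - {"hand": -1, "x": 0, "y": 0, "z": 0, "rx": 0, "ry": 0, "rz": 0}

```text
time: 15.1
tool_pos: [0.5662, -0.0319, 0.1293]
tcp_rot: [-180.0, 50.5, 79.6]
ft_force: [0.8, 5.3, -1.4]
opening: -0.0005
```

```bash
python3 - <<'E'
from h import *
from rig import *
cur()
f=grab_frame("side"); cv2.imwrite(f"pics/side9.png",f["image"])
a=cv2.imread("pics/side9.png")[130:340,150:430]; cv2.imwrite("pics/side9z.png",cv2.resize(a,(800,600),interpolation=cv2.INTER_CUBIC))
E
```

```text
t 15.1 case pos mm [ 13.3   0.2 129.3] tilt t 39.5 F [ 0.8  5.3 -1.4] q [-18.  43.  -8.  82.  44.  92. -50.] op -0.0005
```

View pics/side9z.png

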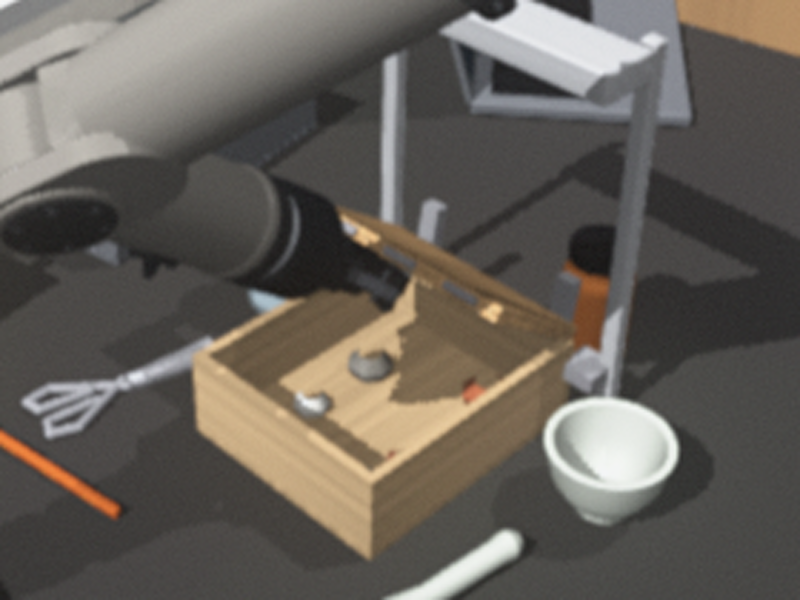

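Request:
play_rows:
  series:
    - {"hand": -1, "x": -10.8, "y": 0, "z": 0.9, "rx": 0, "ry": -2.9, "rz": 0}
    - {"hand": -1, "x": -10.5, "y": 0, "z": 2.6, "rx": 0, "ry": -2.9, "rz": 0}
    - {"hand": -1, "x": -10, "y": 0, "z": 4.2, "rx": 0, "ry": -2.9, "rz": 0}
    - {"hand": -1, "x": -9.2, "y": 0, "z": 5.6, "rx": 0, "ry": -2.9, "rz": 0}
    - {"hand": -1, "x": -8.2, "y": 0, "z": 6.3, "rx": 0, "ry": 0, "rz": 0}
    - {"hand": -1, "x": 0, "y": 0, "z": 0, "rx": 0, "ry": 0, "rz": 0}

```text
time: 15.9
tool_pos: [0.5576, -0.0778, 0.1602]
tcp_rot: [180.0, 62.3, 79.3]
ft_force: [-0.7, 1.4, 0.6]
opening: 0.0005
```

```bash
python3 - <<'E'
from h import *
from rig import *
cur()
f=grab_frame("side"); cv2.imwrite(f"pics/side10.png",f["image"])
a=cv2.imread("pics/side10.png")[130:340,150:430]; cv2.imwrite("pics/side10z.png",cv2.resize(a,(800,600),interpolation=cv2.INTER_CUBIC))
E
```

```text
t 15.9 case pos mm [ 60.   -0.2 160.2] tilt t 27.7 F [-0.7  1.4  0.6] q [-20.  45.  -4.  83.  50.  97. -50.] op 0.0005
```

View pics/side10z.png

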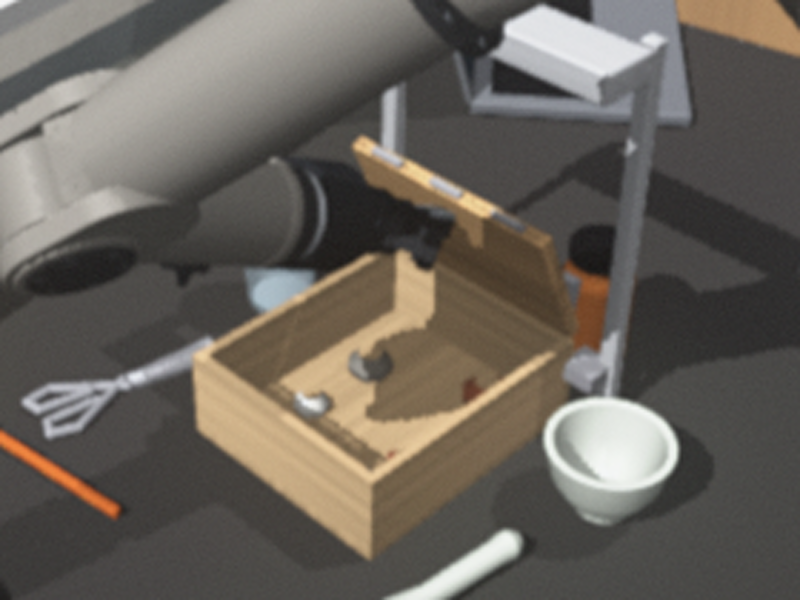

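```bash
python3 - <<'E'
from rig import *
import cv2
f=grab_frame("top"); cv2.imwrite(f"pics/top10.png",f["image"])
E
```

```text
(no output)
```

View pics/top10.png

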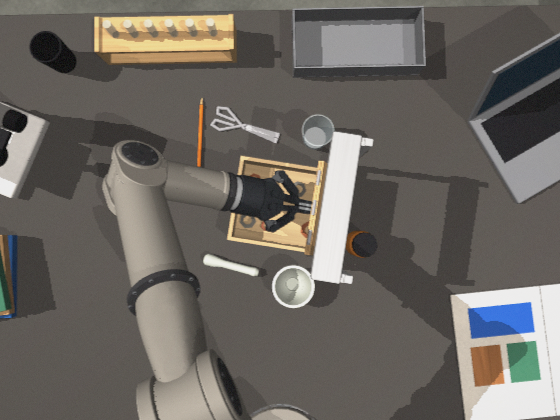

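View pics/side10.png

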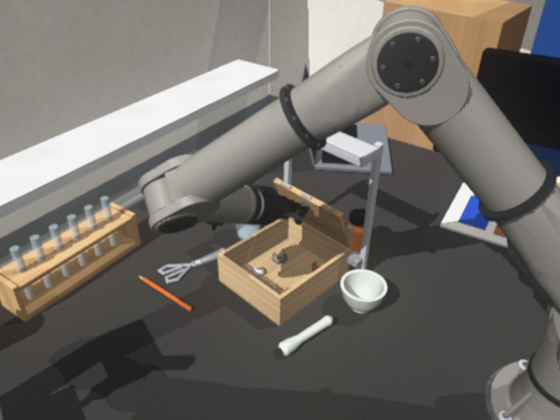

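Request:
play_rows:
  series:
    - {"hand": -1, "x": -7.4, "y": 0, "z": 7.1, "rx": 0, "ry": 0, "rz": 0}
    - {"hand": -1, "x": -6.5, "y": 0, "z": 7.7, "rx": 0, "ry": 0, "rz": 0}
    - {"hand": -1, "x": -5.6, "y": 0, "z": 8.3, "rx": 0, "ry": 0, "rz": 0}
    - {"hand": -1, "x": -4.7, "y": 0, "z": 8.7, "rx": 0, "ry": 0, "rz": 0}
    - {"hand": -1, "x": -1.8, "y": 0, "z": 4.5, "rx": 0, "ry": 0, "rz": 0}
    - {"hand": -1, "x": -1.8, "y": 0, "z": 4.5, "rx": 0, "ry": 0, "rz": 0}
    - {"hand": -1, "x": 0, "y": 0, "z": 0, "rx": 0, "ry": 0, "rz": 0}

```text
time: 16.88
tool_pos: [0.548, -0.1261, 0.1641]
tcp_rot: [-179.7, 62.3, 79.6]
ft_force: [-0.5, 0.1, -0.3]
opening: 0.0001
```

```bash
python3 - <<'E'
from h import *
from rig import *
cur()
f=grab_frame("side"); cv2.imwrite(f"pics/side11.png",f["image"])
a=cv2.imread("pics/side11.png")[130:340,150:430]; cv2.imwrite("pics/side11z.png",cv2.resize(a,(800,600),interpolation=cv2.INTER_CUBIC))
E
```

```text
t 16.88 case pos mm [109.2  -1.1 164.1] tilt t 27.7 F [-0.5  0.1 -0.3] q [-17.  42.  -4.  88.  52.  94. -49.] op 0.0001
```

View pics/side11z.png

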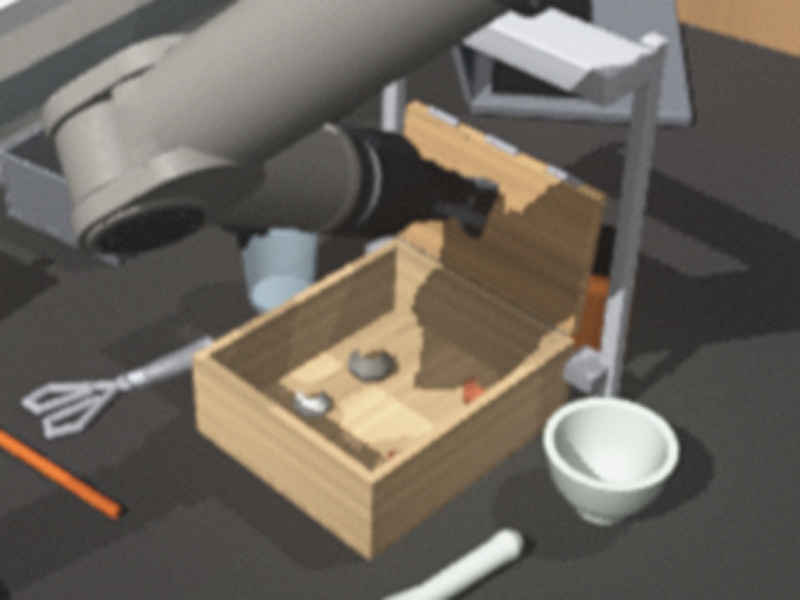

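Request:
play_rows:
  series:
    - {"hand": -1, "x": -1, "y": 0, "z": 3, "rx": 0, "ry": 0, "rz": 0}
    - {"hand": -1, "x": -1, "y": 0, "z": 3, "rx": 0, "ry": 0, "rz": 0}
    - {"hand": -1, "x": -0.7, "y": 0, "z": 2, "rx": 0, "ry": 0, "rz": 0}
    - {"hand": -1, "x": 0, "y": 0, "z": 0, "rx": 0, "ry": 0, "rz": 0}

```text
time: 17.42
tool_pos: [0.5467, -0.132, 0.1631]
tcp_rot: [-179.7, 62.2, 79.7]
ft_force: [-1.4, 7.5, 3.6]
opening: 0.0001
```

Request:
play_rows:
  series:
    - {"hand": -1, "x": -0.7, "y": 0, "z": 2, "rx": 0, "ry": 0, "rz": 0}
    - {"hand": -1, "x": 0, "y": 0, "z": 0, "rx": 0, "ry": 0, "rz": 0}

```text
time: 17.68
tool_pos: [0.5467, -0.1322, 0.163]
tcp_rot: [-179.8, 62.1, 79.8]
ft_force: [-1.3, 11.2, 6.7]
opening: 0.0
```

Request:
play_rows:
  series:
    - {"hand": -1, "x": -0.7, "y": 0, "z": 2, "rx": 0, "ry": 0, "rz": 0}
    - {"hand": -1, "x": 0, "y": 0, "z": 0, "rx": 0, "ry": 0, "rz": 0}
    - {"hand": -1, "x": 2, "y": 0, "z": -6, "rx": 0, "ry": 0, "rz": 0}
    - {"hand": -1, "x": 3, "y": 0, "z": -15, "rx": 0, "ry": 0, "rz": 0}
    - {"hand": -1, "x": 0, "y": 0, "z": -25, "rx": 0, "ry": 0, "rz": 0}
    - {"hand": -1, "x": 0, "y": 0, "z": -25, "rx": 0, "ry": 0, "rz": 0}
    - {"hand": -1, "x": 0, "y": 0, "z": -30, "rx": 0, "ry": 0, "rz": 0}
    - {"hand": -1, "x": 0, "y": 0, "z": -30, "rx": 0, "ry": 0, "rz": 0}
    - {"hand": -1, "x": 0, "y": 0, "z": -30, "rx": 0, "ry": 0, "rz": 0}
    - {"hand": -1, "x": 0, "y": 0, "z": 0, "rx": 0, "ry": 0, "rz": 0}

```text
time: 18.92
tool_pos: [0.5736, 0.0073, 0.2325]
tcp_rot: [-179.9, 62.1, 79.7]
ft_force: [-1.1, -0.7, -0.6]
opening: 0.0001
```

```bash
python3 - <<'E'
from h import *
from rig import *
cur()
for n in ["side","top"]:
    f=grab_frame(n); cv2.imwrite(f"pics/{n}12.png",f["image"])
    a=f["image"]
    x0,y0=(150,130) if n=="side" else (190,110)
    a=cv2.resize(a[y0:y0+210,x0:x0+280],(800,600),interpolation=cv2.INTER_CUBIC)
    for rr,col in [(1.75,(0,0,255)),(1.6,(255,0,0))]:
      fo=fold(rr)
      for s in (.095,-.095):
        q=(proj(n,c2w(CASE,fo+[0,s,0]))[0]-[x0,y0])*800/280; cv2.circle(a,tuple(int(v) for v in q),5,col,1)
    cv2.imwrite(f"pics/{n}12z.png",a)
E
```

```text
t 18.93 case pos mm [-26.6   0.6 232.5] tilt t 27.9 F [-1.1 -0.7 -0.6] q [-26.  45.  -5.  71.  49. 109. -44.] op 0.0001
```

View pics/side12z.png

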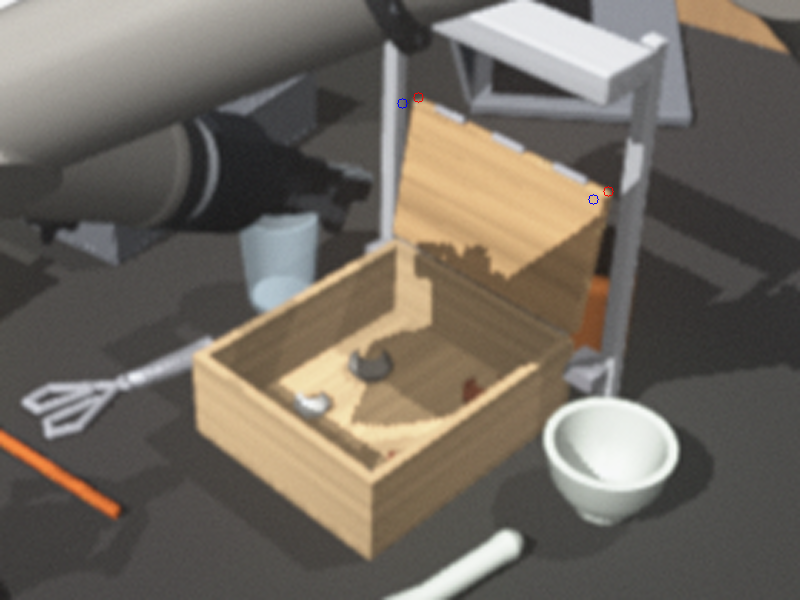

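View pics/top12z.png

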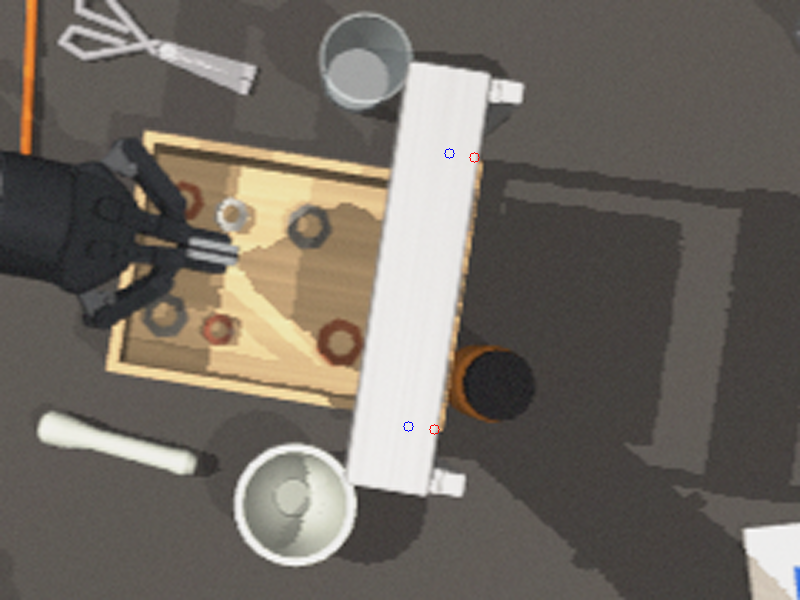

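```bash
python3 - <<'E'
from h import *
from rig import *
f=grab_frame("top")
for n,z in [("mortar",.04),("beaker",.08),("jar",.11),("pestle",.014),("scissors",.004),("pencil",.004)]:
    d=silhouettes(n,f)
    if d: print(n,ray("top",d[0]["location"],z).round(3),d[0]["conf"])
s=sense(); print(s["ft_force"],s["joint_vel"].round(1))
print(hand_in())
E
```

```text
mortar [ 0.382 -0.038  0.04 ] 0.77
beaker [ 0.738 -0.101  0.08 ] 0.55
jar [ 0.48  -0.189  0.11 ] 0.64
pestle [0.745 0.17  0.014] 0.68
scissors [0.765 0.082 0.004] 0.76
pencil [0.736 0.177 0.004] 0.54
[0.71661753 0.32744893 0.04121   ] [-0.2 -0.  -0.3 -0.3  0.   0.2  0. ]
the job is handed in; nothing more can be done
None
```

The case is fully open and the job is handed in, after about 19 s of the 67 s allowed.

**What I did:** I found the case from both pictures, to about 1 to 1.5 pixels, with its front leaf starting at about 0.12 rad. With shut fingers leaning to the front, I lifted the front leaf by its overhang and pushed it over. I then pressed it flat on the rear leaf (up to 17 N), and a picture confirmed it lay flat with the rear leaf still down. Next I put the fingertips into the case under the fold edge. I swung the folded pair up until it stopped moving and the force had risen to about 13 N, pushed 2 mm more, and backed off.

**Last checks:**
- **Rear stop:** in the side picture the fold hinge lies at the positions calculated for 1.75 rad.
- **Leaves together:** from above, only a thin strip shows behind the lamp bar, which is what leaves lying flat together should show.
- **Hand clear:** the hand was clear of everything, with a force reading under 1 N.
- **Lamp bar and posts:** I kept the hand well clear of both and saw no contact.
- **Things around the case:** the network put the scissors, beaker and jar within 6 mm of where they started. It put the mortar 7 mm and the pencil 10 mm off. Both look unmoved in the pictures, and the hand partly hid the pencil in the last one.
- **Disagreement:** in that last check the network reported the pestle where the pencil lies. The picture taken just before shows it at its old place.

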